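# Swing the bench magnifier over the opened phone and switch its lamp on

## Robot

A 7-joint arm with a two-finger parallel gripper is mounted at the origin on the work surface. World frame = base frame: x ahead of the robot, y to its left, z up, the work surface at z = 0. Lengths are in m, angles in rad, forces in N, time in s.
With the tool pointing down it reaches from about 0.425 to 0.8 m from the base axis. Payload 8.3 kg.
Tool frame: the origin (TCP) lies midway between the tips of the shut fingers; the grasp point (between the pads) lies 19 mm behind it; z points along the fingers, y is the line along which they close (so a half turn about z gives the same grasp; the last joint's range is limited). The gripper opens to 85 mm and grips with 20 to 120 N. Pads are 22 mm wide; open, the fingers measure 114 mm over their backs; the gripper's body (76 mm by 85 mm) begins 54 mm behind the grasp point. The pads swing forward as they close: fully open they stand 13 mm farther back than shut.
Start: joints at [-1.308, 0.383, 0.016, 1.37, -0.006, 1.388, -0.046], TCP at [0.2, 0.592, 0.231] pointing down, gripper open.
Joint ranges: [-2.95, 2.95], [-0.25, 2.06], [-1.52, 1.56], [0.18, 2.33], [-1.44, 4.58], [0.02, 2.06], [-3.01, 3.01]. Speed limits (rad/s): [2.39, 2.39, 3.01, 3.01, 3.14, 3.14, 3.14].

## Interface

Orientations are given as a unit quaternion [w, x, y, z].
In Python, from plant import bot gives the robot as it stands.
- The arm moves only by the tool apply_moves, never from a script. Its argument "moves" is a list of rows, each a list of 7 numbers: the shift along the tool's x, y, z in cm, then the turn, a rotation vector about the tool's x, y, z in degrees, then the finger opening in cm, from 0 to 8.54. A call has 1 to 12 rows; each row is the pose to reach, as a shift and turn from the pose commanded when the call began, along the tool's axes at that moment; what a row does not reach only later rows make up. A row lasts 1/10 s, in which the tool goes at most 50 mm and 8.59 degrees, less where a joint would pass 70% of its speed; a pose out of reach is approached as far as the arm can. A call with a gripper value outside its range is refused whole. The fingers move at their own pace and stop on an object; "squeeze" is the grip in N (left out, the last holds). Time passes only in rows, so rows that repeat a pose let the fingers close. It gives the time, the measured TCP pose, the force, the opening and the grip force at its end, in the units of the state.
- bot.state(): the state, without advancing time (a new reading comes with each control period).
- bot.capture(name): name is "scene" or "top"; returns a dict with "color" (480x640x3 uint8, red, green, blue), "intrinsics" (3x3 intrinsics, pixels), "cam_to_world" (4x4, takes a point from camera to world coordinates). Camera axes: x right, y up, looking along -z (the intrinsics and any distortion apply to the point x, -y, -z); pixel columns grow to the right and rows downward; lengths in m; the calibration is good to about 2 mm. A picture is of the moment at which its call begins. There is no depth.
- bot.job_done(): hands the job in; it is judged then, once.
The state is a dict: "t": time; "joints": joint angles; "joint_velocities": joint speeds; "tau": joint torques, N m; "tcp_pos": TCP position; "ee_rot": TCP orientation; "contact_force": force on the tool from outside, world axes, zero at the start; "ft_torque": the same for the moment, N m; "grip_width": finger opening in m; "grasp_force": force on a finger pad.
Only numpy, scipy, OpenCV 4.12 (cv2) and the standard library are available. Lean on these libraries where they do the work, as an engineer would, in place of code of your own. Each camera call takes 0.05 s, during which the arm holds its last target. There are 200 camera calls.

## Task

Gently push the arm of the bench magnifier round with one finger until the middle of the lens is over the middle of the opened phone (the one with its battery and green board showing, not the closed one), and with a fingertip push the lamp's little red-tipped toggle switch fully over towards the lens, to turn the light on. Only push: do not grip or lift anything, and leave the phones and everything else on the bench where they are.

Things in the scene. Friction and masses are not known exactly. Their poses are not given: they have to be found in the camera images.
- boom_pivot (a point): point on the vertical swing axis of the magnifier, at the arm's mid-height (205 mm above the bench). The magnifier is a round iron foot (180 mm across, 28 mm high, standing firmly), an upright post and, on top, a grey hub (42 mm across, its black cap reaching 234 mm above the bench) from which the level arm swings
- boom_side (a point): centre of the magnifier's arm 150 mm from the swing axis: a straight level aluminium tube 16 mm wide and 22 mm high (194 to 216 mm above the bench), free to push on either side between 30 and 175 mm from the axis. The clamp, 22 mm wide, follows at 182 to 198 mm; the grey housing, 44 mm wide and 30 mm high (190 to 220 mm above the bench), at 193 to 249 mm; then the lamp head
- lens (a point): middle of the magnifier's lens, 310 mm from the swing axis in line with the arm, 205 mm above the bench. The lamp head round it is a grey ring 174 mm across outside and 26 mm thick (189 to 215 mm above the bench), the clear lens 120 mm across
- boom (a joint): swing of the magnifier's arm about its vertical axis, rad; grows anticlockwise seen from above, stops at -1.15 and 1.15. It turns against a steady friction of about 0.4 Nm (some 3 N at 150 mm) and stays where it is left
- toggle_foot (a point): pivot of the lamp's toggle switch, on top of the grey housing on the arm's centre line, 222 mm from the swing axis and 222 mm above the bench, 2 mm above the housing's top. A steel nut of 12 mm across surrounds it, to 224 mm above the bench
- toggle_tip (a point): red tip (8 mm ball) of the lamp's toggle lever, a steel bat 24 mm long and 6 mm thick. It leans 20 degrees towards the post when off and 20 degrees towards the lens when on, moving in line with the arm
- toggle (a joint): angle of the lamp's toggle lever, rad: 0 off (leaning to the post), 0.70 on (leaning to the lens). About 1.5 N at the tip moves it; it stays where it is left
- magnifier: the whole magnifier stand; origin at the middle of the foot's underside, on the swing axis
- phone_open: the opened phone, lying flat on the grey mat: 147 x 72 x 8 mm, steel rim, battery, green board and silvery shields showing. Origin at the centre of its underside, x along its length. It lies 295 to 325 mm from the swing axis, left or right of the middle
- phone_shut: the closed phone, lying face down on the mat: 147 x 72 x 8 mm, dark blue back with a camera bump; origin at the centre of its underside, x along its length. Leave it
- screw_dish: round steel dish of screws on the mat, 68 mm across, 14 mm high; origin under its centre. Leave it
- suction_cup: red suction cup with a wire ring on the mat, 52 mm across, 54 mm high; origin under its centre. Leave it
- tweezers: steel tweezers lying on the bench, 128 mm long, 6 mm high; origin under the middle, x along them. Leave them
- screwdriver: small blue screwdriver lying on the bench, 150 mm long, 14 mm thick; origin under it, 50 mm from the blade's end, x towards the blade. Leave it
- cleaner_can: white and blue spray can standing on the bench to one side of the magnifier, 64 mm across, 205 mm high (an arm swung too far strikes it); origin under its centre. Leave it
- alcohol_bottle: clear bottle with a blue dispenser top standing on the bench to the other side of the magnifier, 60 mm across, 155 mm high; origin under its centre. Leave it
There are look-alikes about, which are no part of the job. Of the things that look like the phone_open, the smallest one is meant.

How it is judged:
By the outcome, as a careful person would: the job done as asked, in the order asked, and still so for the second after the job is handed in, with the robot touching nothing.
It also fails if it takes over 51 s, if anything falls off the work surface, if the arm or the gripper's body presses on something with over 40 N, if the wrist force passes 120 N, or if a joint passes its speed limit or range.

## Working session

There is one attempt and no reset: what is moved stays moved. The work goes in short steps, Python scripts to look and compute and a tool call to move; the robot and the scene stay as the last step left them, time stands still between calls to the robot, and variables do not carry over. Pictures are saved under pics/ and viewed, at most 10 in all, crops included, and the job is handed in when it is done.

Besides the shell and the picture viewer there is one more tool, called by a JSON object that holds its "fn" and its "kwargs", one argument or row to a line. apply_moves: Moves the arm, as the interface text tells. Its arguments: {"type":"object","properties":{"moves":{"type":"array","items":{"type":"array","items":{"type":"number"}}},"squeeze":{"type":"number"}},"required":["moves"]}

```bash
mkdir -p pics; ls
cat > h.py <<'E'
import numpy as np, cv2
from plant import bot
def cap(n,f):
    c=bot.capture(n); cv2.imwrite(f,cv2.cvtColor(c["color"],cv2.COLOR_RGB2BGR)); return c
def ray(c,u,v):
    K=np.array(c["intrinsics"]);T=np.array(c["cam_to_world"])
    d=np.linalg.inv(K)@[u,v,1]; d=T[:3,:3]@(d*[1,-1,-1]); return T[:3,3],d
def onz(c,u,v,z):
    o,d=ray(c,u,v); return o+d*(z-o[2])/d[2]
def proj(c,p):
    K=np.array(c["intrinsics"]);T=np.array(c["cam_to_world"])
    q=T[:3,:3].T@(np.array(p)-T[:3,3]); q=K@(q*[1,-1,-1]); return q[:2]/q[2]
def tri(l):
    A=np.zeros((3,3));b=np.zeros(3)
    for o,d in l:
        d=d/np.linalg.norm(d);M=np.eye(3)-np.outer(d,d);A+=M;b+=M@o
    return np.linalg.solve(A,b)
E
python3 - <<'E'
from h import *
import pickle
C={n:cap(n,f"pics/{n}0.png") for n in("scene","top")}
pickle.dump(C,open("c0.pkl","wb"))
for c in C.values(): print(c.keys(),np.round(c["intrinsics"],1),np.round(c["cam_to_world"],3))
s=bot.state();print(s)
E
```

```text
pics
dict_keys(['color', 'intrinsics', 'cam_to_world']) [[480.1   0.  324.6]
 [  0.  480.1 248.7]
 [  0.    0.    1. ]] [[ 0.779 -0.338  0.529  1.058]
 [ 0.627  0.435 -0.646 -0.625]
 [-0.012  0.835  0.551  0.733]
 [ 0.     0.     0.     1.   ]]
dict_keys(['color', 'intrinsics', 'cam_to_world']) [[489.5   0.  321.6]
 [  0.  489.5 235. ]
 [  0.    0.    1. ]] [[-1.600e-02  9.970e-01 -6.900e-02  4.400e-01]
 [-1.000e+00 -1.600e-02  0.000e+00  4.200e-02]
 [-1.000e-03  6.900e-02  9.980e-01  1.258e+00]
 [ 0.000e+00  0.000e+00  0.000e+00  1.000e+00]]
{'t': 0.1, 'joints': array([-1.30788926,  0.38416974,  0.01636572,  1.37106108, -0.00624391,
        1.38819265, -0.04651337]), 'joint_velocities': array([ 0.00064214, -0.00305056, -0.00109163, -0.00123414, -0.0001869 ,
       -0.00143238,  0.00072867]), 'tau': array([ 3.15906116e-03, -6.29133010e+01,  8.47358555e-01, -3.72756493e+01,
        1.66902132e-02,  1.04956768e-02,  2.75939135e-05]), 'tcp_pos': array([0.19987781, 0.59169545, 0.2303636 ]), 'ee_rot': array([-1.05657469e-04,  1.62149950e-01,  9.86765727e-01, -8.84101801e-04]), 'contact_force': array([ 0.63501079, -0.60422503,  1.04622341]), 'ft_torque': array([-0.03274011,  0.0241628 ,  0.01555392]), 'grasp_force': 0.0, 'grip_width': 0.08508706822035914}
```

View pics/scene0.png

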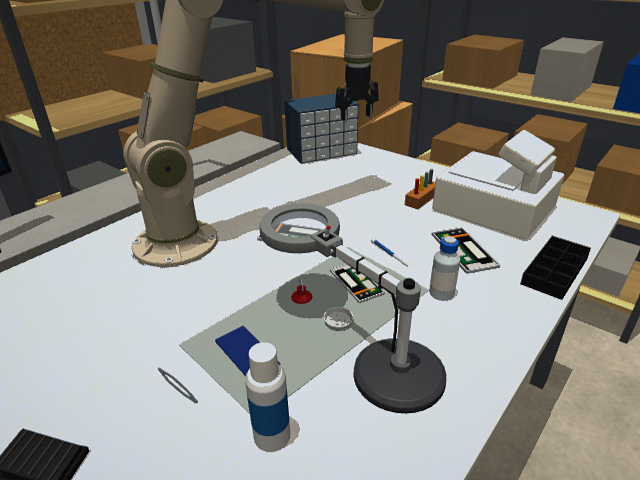

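View pics/top0.png

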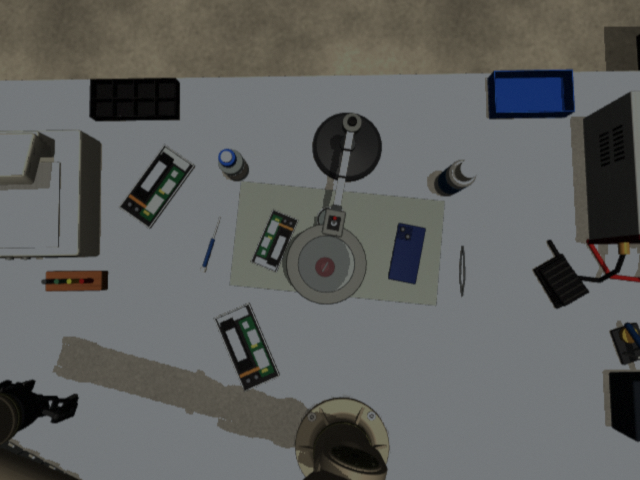

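The scene view shows the magnifier hub at (408,290), lens ring at (300,227), red toggle at about (328,228) and the opened phone at (357,282). In the top view the hub is at (352,121), the lens at (326,262), the toggle at (334,219), the small open phone on the mat at (273,240) and the closed one at (407,253). The other two open phones are larger and off the mat.

Run:
```python
import cv2,numpy as np
t=cv2.imread("pics/top0.png");s=cv2.imread("pics/scene0.png")
a=cv2.resize(np.clip(t[100:310,235:375].astype(int)*2,0,255).astype(np.uint8),None,fx=2.8,fy=2.8,interpolation=cv2.INTER_CUBIC)
b=cv2.resize(s[195:315,250:430],None,fx=2.2,fy=2.2*2.22,interpolation=cv2.INTER_CUBIC)
b=cv2.resize(s[195:315,250:430],None,fx=2.2,fy=2.2,interpolation=cv2.INTER_CUBIC)
o=np.zeros((590,800,3),np.uint8);o[:a.shape[0],:392]=a[:590,:392];o[:b.shape[0],400:400+b.shape[1]]=b[:, :400]
k=cv2.resize(np.clip(t[205:235,315:355].astype(int)*2,0,255).astype(np.uint8),None,fx=8,fy=8,interpolation=cv2.INTER_NEAREST)
o[300:540,400:720]=k
cv2.imwrite("pics/crop1.png",o)
```

```text
(no output)
```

View pics/crop1.png

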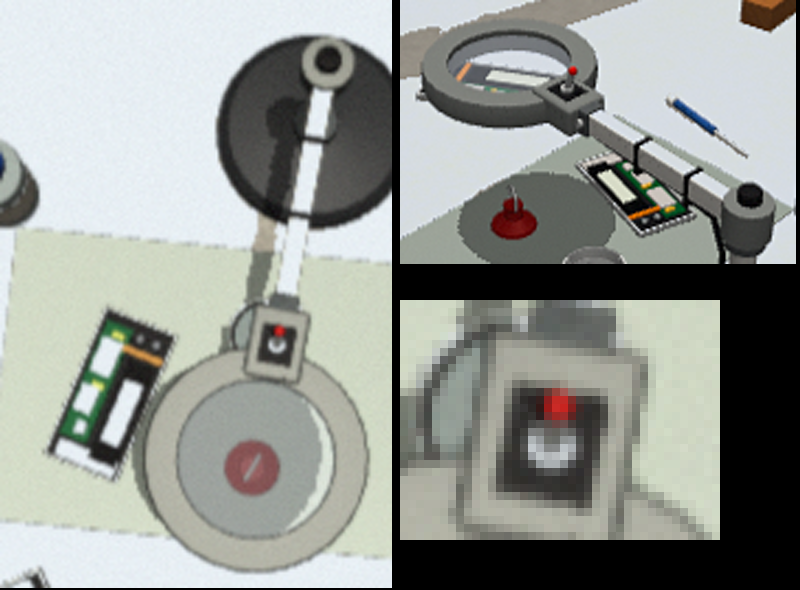

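Run:
```python
from h import *
import pickle
C=pickle.load(open("c0.pkl","rb"));t,s=C["top"],C["scene"]
T=lambda x,y:(235+x/2.8,100+y/2.8); S=lambda x,y:(250+(x-400)/2.2,195+y/2.2)
def red(c,x0,x1,y0,y1):
    i=c["color"][y0:y1,x0:x1].astype(int); m=(i[...,0]>1.8*i[...,1])&(i[...,0]>1.8*i[...,2])&(i[...,0]>60)
    y,x=np.nonzero(m); return x.mean()+x0,y.mean()+y0
rt,rs=red(t,325,345,210,225),red(s,318,338,218,236); print(rt,rs)
tip=tri([ray(t,*rt),ray(s,*rs)]);print("tip",tip,proj(t,tip)-rt,proj(s,tip)-rs)
ct,cs=T(329,59),S(749,187)
cap=tri([ray(t,*ct),ray(s,*cs)]);print("cap",cap,proj(t,cap)-ct, onz(t,*ct,.234),onz(s,*cs,.234))
lt=T(256.5,458.5);L=onz(t,*lt,.215);print("lens",L)
ph=[onz(t,*T(*p),.009) for p in[(108,308),(175,338),(116,480),(48,452)]]
pc=np.mean(ph,0);print("phone",pc,[np.linalg.norm(ph[i]-ph[i-1]) for i in range(4)])
ps=[S(*p) for p in[(578,160),(641,235),(694,215)]]; print("phone scene corners",[onz(s,*p,.009)[:2].round(4) for p in ps],[p[:2].round(4) for p in ph])
P=cap[:2]
for n,q in(("lens",L),("tip",tip),("phone",pc)):
    v=q[:2]-P;print(n,np.linalg.norm(v),np.degrees(np.arctan2(-v[1],-v[0])))
# shut-gripper extents / can,bottle
print("bottle",onz(t,229,158,.155),"can",onz(t,463,170,.205))
```

```text
(np.float64(334.38461538461536), np.float64(217.6153846153846)) (np.float64(328.09090909090907), np.float64(226.63636363636363))
tip [0.54572627 0.01408435 0.24499527] [0.13303594 0.14946313] [ 0.20901238 -0.01698576]
cap [ 0.75365627 -0.02782138  0.23422812] [-0.16842871 -0.24240602] [ 0.7531944  -0.02818498  0.234     ] [ 0.75393288 -0.02704001  0.234     ]
lens [0.45089079 0.03182044 0.215     ]
phone [0.51364757 0.16084902 0.009     ] [np.float64(0.14230786808816), np.float64(0.06741299504817873), np.float64(0.14005547677397784), np.float64(0.06703362730324611)]
phone scene corners [array([0.432, 0.165]), array([0.5695, 0.0988]), array([0.5953, 0.162 ])] [array([0.5929, 0.1636]), array([0.5643, 0.1026]), array([0.4355, 0.1578]), array([0.4619, 0.2194])]
lens 0.3085840003218163 -11.144018387819894
tip 0.2121107679785141 -11.394622215805164
phone 0.30528789455173105 -38.17082258749116
bottle [0.69603543 0.25003502 0.155     ] can [ 0.64979715 -0.26824978  0.205     ]
```

The measured values agree with the text: tip height 245 mm, tip radius 212 mm, lens radius 309 mm, phone radius 305 mm. The arm has to turn about −27° (clockwise). Next I work out the approach to the arm's −y side.

```bash
cat >> h.py <<'E'
from scipy.spatial.transform import Rotation as R
PV=np.array([.7535,-.0278])
def armpt(deg,r,n,z):   # deg: boom dir from -x (cw positive); n: offset to the +y side
    a=np.radians(deg);u=np.array([-np.cos(a),np.sin(a)]);v=np.array([np.sin(a),np.cos(a)])
    return np.append(PV+r*u+n*v,z)
def rel(p,xang,p0=None):
    s=bot.state();q=s["ee_rot"];R0=R.from_quat(np.r_[q[1:],q[0]])
    a=np.radians(xang);x=[np.cos(a),np.sin(a),0];z=[0,0,-1];R1=R.from_matrix(np.c_[x,np.cross(z,x),z])
    d=R0.inv().apply(np.array(p)-(s["tcp_pos"] if p0 is None else p0))*100
    return np.round(np.r_[d,(R0.inv()*R1).as_rotvec(degrees=True)],2)
E
python3 - <<'E'
from h import *
p=armpt(11.2,.15,-.07,.33);print(p,rel(p,168.8))
E
```

```text
[ 0.59276032 -0.06733171  0.33      ] [-58.31 -49.88  -9.87  -0.1   -0.    -7.46]
```

{"fn": "apply_moves", "kwargs": {
  "moves": [
    [0,0,-5,0,0,0,0],
    [0,0,-10,0,0,0,0],
    [-58.3,-49.9,-10,0,0,-7.5,0],
    [-58.3,-49.9,-10,0,0,-7.5,0],
    [-58.3,-49.9,-10,0,0,-7.5,0],
    [-58.3,-49.9,-10,0,0,-7.5,0],
    [-58.3,-49.9,-10,0,0,-7.5,0],
    [-58.3,-49.9,-10,0,0,-7.5,0],
    [-58.3,-49.9,-10,0,0,-7.5,0],
    [-58.3,-49.9,-10,0,0,-7.5,0],
    [-58.3,-49.9,-10,0,0,-7.5,0],
    [-58.3,-49.9,-10,0,0,-7.5,0]
  ],
  "squeeze": 30
}}

```text
t: 1.3
tcp_pos: [0.4563, 0.1605, 0.3312]
ee_rot: [-0.0, 0.097, 0.995, 0.0]
contact_force: [1.1, 0.9, -0.8]
grip_width: -0.0001
grasp_force: 0.0
```

Run:
```python
from h import *
p=armpt(11.2,.15,-.07,.33);print(bot.state()["tcp_pos"],rel(p,168.8))
```

```text
[0.45627647 0.16050091 0.33118044] [-1.780e+01 -1.971e+01  1.100e-01  1.000e-02 -1.000e-02  4.000e-02]
```

{"fn": "apply_moves", "kwargs": {
  "moves": [
    [-17.8,-19.7,0,0,0,0,0],
    [-17.8,-19.7,0,0,0,0,0],
    [-17.8,-19.7,0,0,0,0,0],
    [-17.8,-19.7,0,0,0,0,0],
    [-17.8,-19.7,0,0,0,0,0],
    [-17.8,-19.7,0,0,0,0,0],
    [-17.8,-19.7,0,0,0,0,0],
    [-17.8,-19.7,4,0,0,0,0],
    [-17.8,-19.7,8,0,0,0,0],
    [-17.8,-19.7,11,0,0,0,0],
    [-17.8,-19.7,13.2,0,0,0,0],
    [-17.8,-19.7,13.2,0,0,0,0]
  ]
}}

```text
t: 2.5
tcp_pos: [0.59, -0.0625, 0.1959]
ee_rot: [-0.003, 0.096, 0.995, 0.0]
contact_force: [0.0, 0.5, -0.7]
grip_width: 0.0002
grasp_force: 0.0
```

Run:
```python
from h import *
C={n:cap(n,f"pics/{n}1.png") for n in("scene","top")}
t=cv2.imread("pics/top1.png");s=cv2.imread("pics/scene1.png")
o=np.zeros((590,800,3),np.uint8)
a=np.clip(t[90:300,300:430].astype(int)*2,0,255).astype(np.uint8)
a=cv2.resize(a,None,fx=2.8,fy=2.8);o[:a.shape[0],:364]=a[:590]
b=cv2.resize(s[120:390,250:460],None,fx=2,fy=2);o[:540,370:790]=b
cv2.imwrite("pics/crop2.png",o)
s=bot.state();print(s["tcp_pos"],s["contact_force"])
for d,n in((11.2,-.02),(11.2,-.025)): print(rel(armpt(d,.15,n,.198),180-d))
```

```text
[ 0.5922457  -0.06373841  0.19991788] [0.23321149 0.40899919 0.0371903 ]
[-0.13  4.66  0.19  0.03 -0.02  0.14]
[-0.13  4.16  0.19  0.03 -0.02  0.14]
```

View pics/crop2.png

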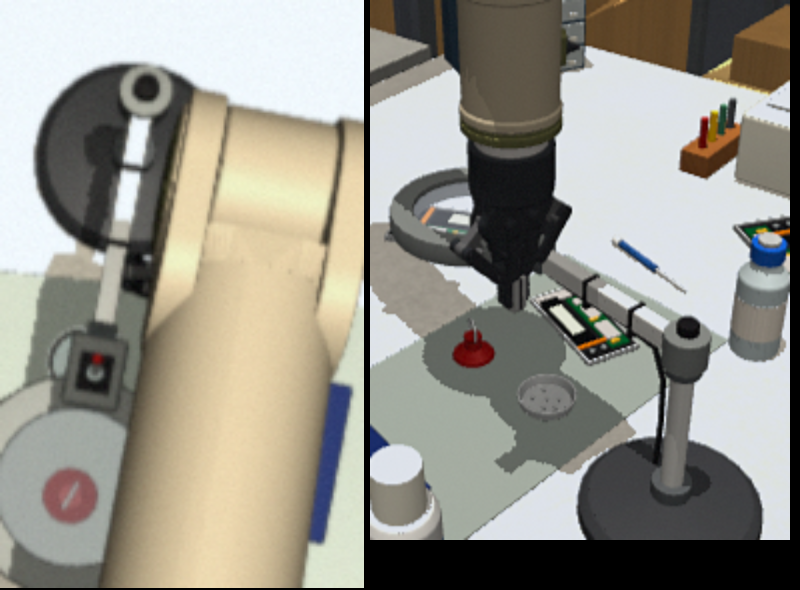

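The finger hangs beside the arm on its −y side, with about 45 mm to go. The knuckles are above the arm, and the fingers are about 20 mm thick. Now I compute the arc.

Run:
```python
from h import *
print(rel(armpt(11.2,.15,-.03,.196),168.8))
for d in range(11,36,2): print(d,rel(armpt(d,.15,-.019,.196),180-d).tolist())
```

```text
[-0.13  3.66  0.39  0.03 -0.02  0.14]
11 [-0.14, 4.7, 0.39, 0.03, -0.02, -0.06]
13 [-0.08, 5.23, 0.39, 0.03, -0.02, 1.94]
15 [-0.04, 5.76, 0.39, 0.03, -0.02, 3.94]
17 [-0.02, 6.28, 0.4, 0.03, -0.02, 5.94]
19 [-0.02, 6.81, 0.4, 0.03, -0.02, 7.94]
21 [-0.03, 7.34, 0.4, 0.03, -0.02, 9.94]
23 [-0.07, 7.86, 0.4, 0.03, -0.02, 11.94]
25 [-0.12, 8.39, 0.4, 0.03, -0.02, 13.94]
27 [-0.19, 8.91, 0.4, 0.03, -0.02, 15.94]
29 [-0.28, 9.43, 0.4, 0.03, -0.02, 17.94]
31 [-0.39, 9.95, 0.4, 0.03, -0.02, 19.94]
33 [-0.51, 10.46, 0.4, 0.03, -0.02, 21.94]
35 [-0.66, 10.97, 0.4, 0.03, -0.02, 23.94]
```

{"fn": "apply_moves", "kwargs": {
  "moves": [
    [0,1.5,0.4,0,0,0,0],
    [0,3.0,0.4,0,0,0,0],
    [0,3.6,0.4,0,0,0,0],
    [0,4.0,0.4,0,0,0,0],
    [0,4.3,0.4,0,0,0,0],
    [0,4.6,0.4,0,0,0,0],
    [0,5.0,0.4,0,0,1,0],
    [0,5.4,0.4,0,0,2.5,0],
    [0,5.8,0.4,0,0,4,0],
    [0,6.2,0.4,0,0,5.5,0],
    [0,6.6,0.4,0,0,7,0],
    [0,6.9,0.4,0,0,8,0]
  ]
}}

```text
t: 3.8
tcp_pos: [0.6051, 0.0018, 0.1951]
ee_rot: [-0.001, 0.168, 0.986, -0.0]
contact_force: [-3.4, -2.9, 0.4]
grip_width: -0.0002
grasp_force: 1.6
```

```bash
cat >> h.py <<'E'
def arm_now(c):
    i=c["color"][205:320,235:345].astype(int)
    m=((i[...,0]>1.8*i[...,1])&(i[...,0]>1.8*i[...,2])&(i[...,0]>60)).astype(np.uint8)
    n,l,st,ce=cv2.connectedComponentsWithStats(m)
    out=[]
    for k in range(1,n):
        u=ce[k]+[235,205];p=onz(c,*u,.245);v=p[:2]-PV
        out.append((u.round(1).tolist(),int(st[k,4]),round(np.hypot(*v),4),round(np.degrees(np.arctan2(v[1],-v[0])),2)))
    return out
E
python3 - <<'E'
from h import *
c=cap("top","pics/top2.png");print(*arm_now(c),sep="\n")
s=bot.state();print(s["tcp_pos"],s["contact_force"])
for d in range(19,40,2): print(d,rel(armpt(d,.15,-.019,.196),180-d).tolist())
E
```

```text
[0.60547826 0.00273769 0.19510385] [-0.74997795  0.3612037  -0.88133289]
19 [0.01, 0.03, -0.09, -0.02, -0.04, -0.31]
21 [0.07, 0.56, -0.09, -0.02, -0.04, 1.69]
23 [0.11, 1.08, -0.09, -0.02, -0.04, 3.69]
25 [0.14, 1.61, -0.09, -0.02, -0.04, 5.69]
27 [0.14, 2.14, -0.09, -0.02, -0.04, 7.69]
29 [0.13, 2.66, -0.09, -0.02, -0.04, 9.69]
31 [0.09, 3.19, -0.09, -0.02, -0.04, 11.69]
33 [0.04, 3.72, -0.09, -0.03, -0.04, 13.69]
35 [-0.02, 4.24, -0.09, -0.03, -0.04, 15.69]
37 [-0.11, 4.76, -0.09, -0.03, -0.04, 17.69]
39 [-0.22, 5.28, -0.09, -0.03, -0.04, 19.69]
```

Run:
```python
from h import *
s0=cap("scene","pics/scene2.png");t=cv2.imread("pics/top2.png");s=cv2.imread("pics/scene2.png")
o=np.zeros((590,800,3),np.uint8)
a=np.clip(t[90:300,250:380].astype(int)*2,0,255).astype(np.uint8)
a=cv2.resize(a,None,fx=2.8,fy=2.8);o[:a.shape[0],:364]=a[:590]
b=cv2.resize(s[150:350,240:450],None,fx=2,fy=2);o[:400,370:790]=b
cv2.imwrite("pics/crop3.png",o)
```

```text
(no output)
```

View pics/crop3.png

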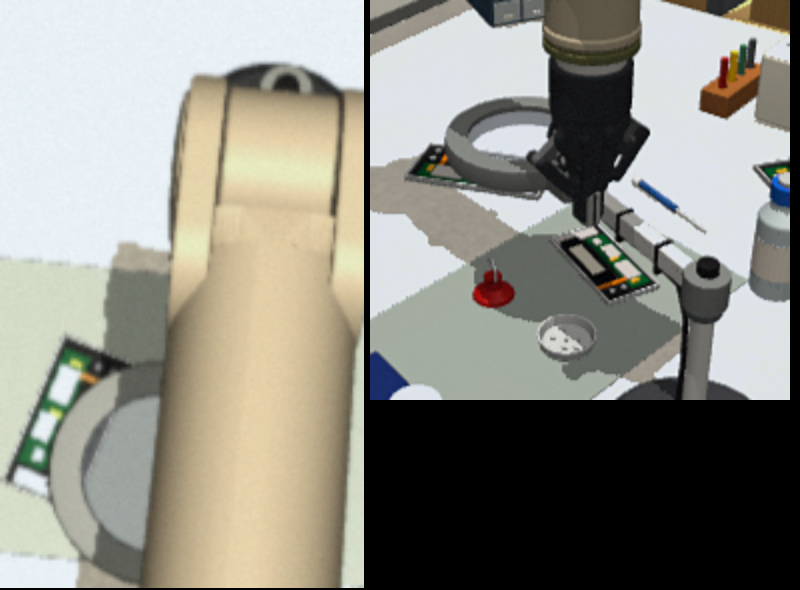

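The arm is moving: it has turned about 8°, and the ring's left edge is now at top pixel 267. The robot hides the toggle from above. I continue to about 35°, then back off and measure.

{"fn": "apply_moves", "kwargs": {
  "moves": [
    [0.1,0.4,0,0,0,1.2,0],
    [0.1,0.8,0,0,0,2.7,0],
    [0.1,1.2,0,0,0,4.2,0],
    [0.1,1.6,0,0,0,5.7,0],
    [0.1,2.0,0,0,0,7.2,0],
    [0.1,2.4,0,0,0,8.7,0],
    [0.1,2.8,0,0,0,10.2,0],
    [0.1,3.2,0,0,0,11.7,0],
    [0,3.6,0,0,0,13.2,0],
    [0,3.9,0,0,0,14.5,0],
    [0,4.1,0,0,0,15.2,0],
    [0,4.1,0,0,0,15.2,0]
  ]
}}

```text
t: 5.1
tcp_pos: [0.6195, 0.0416, 0.1953]
ee_rot: [0.0, 0.295, 0.955, 0.0]
contact_force: [-0.5, -0.8, -0.3]
grip_width: 0.0001
grasp_force: 0.3
```

Run:
```python
from h import *
s=bot.state();print(s["t"],s["tcp_pos"],s["contact_force"])
q=s["ee_rot"];print(np.degrees(2*np.arctan2(q[2],q[1])))
for d in (33,34,35): print(d,armpt(d,.15,-.019,.196))
```

```text
5.1 [0.61949664 0.04159587 0.19528044] [-0.53561278 -0.77303044 -0.32513738]
145.6325802558723
33 [0.61735127 0.03796111 0.196     ]
34 [0.6185197  0.04032722 0.196     ]
35 [0.61972924 0.04267258 0.196     ]
```

{"fn": "apply_moves", "kwargs": {
  "moves": [
    [0,-3,0,0,0,0,0],
    [0,-3,-5,0,0,0,0],
    [0,-3,-10,0,0,0,0],
    [0,-8,-14,0,0,0,0],
    [0,-12,-14,0,0,0,0],
    [0,-17,-14,0,0,0,0],
    [0,-22,-14,0,0,0,0],
    [0,-22,-14,0,0,0,0]
  ]
}}

```text
t: 5.9
tcp_pos: [0.4916, -0.1478, 0.3373]
ee_rot: [0.002, 0.301, 0.954, 0.001]
contact_force: [0.5, -0.0, 0.4]
grip_width: -0.0002
grasp_force: 0.0
```

Run:
```python
from h import *
c=cap("top","pics/top3.png");print(*arm_now(c),sep="\n");print(bot.state()["tcp_pos"])
a=np.clip(c["color"][90:310,220:400,::-1].astype(int)*2,0,255).astype(np.uint8)
cv2.imwrite("pics/crop4.png",cv2.resize(a,None,fx=2.7,fy=2.7,interpolation=cv2.INTER_CUBIC))
```

```text
([324.6, 266.6], 236, np.float64(0.3152), np.float64(11.76))
[ 0.4933621  -0.14423991  0.33682935]
```

View pics/crop4.png

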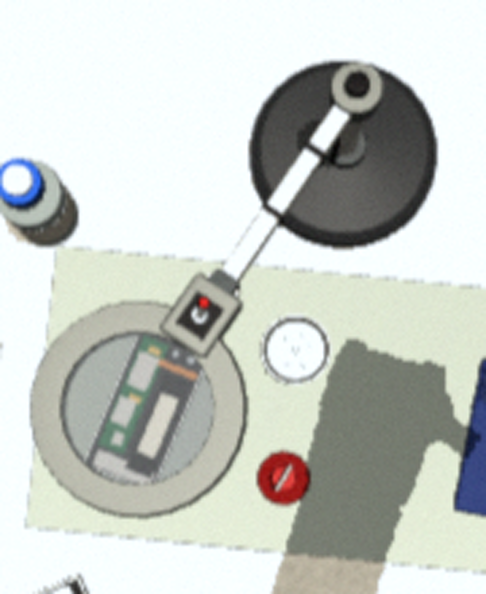

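Run:
```python
from h import *
c=bot.capture("top")
def pol(n,p): v=p[:2]-PV;print(n,p.round(4),np.hypot(*v).round(4),np.degrees(np.arctan2(v[1],-v[0])).round(2))
i=c["color"][195:215,285:305].astype(int);m=(i[...,0]>1.5*i[...,1])&(i[...,0]>1.5*i[...,2])
y,x=np.nonzero(m);print(len(x));pol("tip",onz(c,x.mean()+285,y.mean()+195,.245))
pol("lens",onz(c,271.3,241.1,.215))
# lens inner hole: ring grey vs; fit ring outer by contour on mat-vs-ring brightness
g=cv2.GaussianBlur(cv2.cvtColor(c["color"],cv2.COLOR_RGB2GRAY),(5,5),1)
h=cv2.HoughCircles(g,cv2.HOUGH_GRADIENT,1,200,param1=60,param2=15,minRadius=37,maxRadius=44);print(h)
pol("hough",onz(c,h[0,0,0],h[0,0,1],.215))
```

```text
18
tip [0.5806 0.0956 0.245 ] 0.2124 35.51
lens [0.501 0.149 0.215] 0.3082 35.0
[[[271.5 241.5  41.1]
  [341.5 442.5  43.4]]]
hough [0.5001 0.1486 0.215 ] 0.3087 34.84
```

The lens is now over the phone but short of its middle: the boom is at about 35.1° and the phone at 38.3°, so about 3.2° remains.

Run:
```python
from h import *
print(rel(armpt(35.1,.15,-.045,.33),144.9),rel(armpt(35.1,.15,-.045,.196),144.9))
for d in (35.1,38.3): print(d,rel(armpt(d,.15,-.0205,.196),180-d).tolist())
```

```text
[ 0.16 19.68  0.69  0.16  0.09  0.59] [ 0.18 19.65 14.09  0.16  0.09  0.59]
35.1 [0.16, 22.1, 14.09, 0.16, 0.09, 0.59]
38.3 [0.24, 22.94, 14.09, 0.16, 0.08, 3.79]
```

{"fn": "apply_moves", "kwargs": {
  "moves": [
    [0,5,0.5,0,0,0.5,0],
    [0,10,0.5,0,0,0.5,0],
    [0,15,0.5,0,0,0.5,0],
    [0.1,19,0.5,0,0,0.5,0],
    [0.2,19.5,4,0,0,0.5,0],
    [0.2,19.5,8,0,0,0.5,0],
    [0.2,19.5,12,0,0,0.5,0],
    [0.2,19.5,14,0,0,0.5,0],
    [0.2,20.5,14,0,0,0.5,0],
    [0.2,21.3,14,0,0,0.5,0],
    [0.2,21.8,14,0,0,0.5,0],
    [0.2,22.1,14,0,0,1,0]
  ]
}}

```text
t: 7.2
tcp_pos: [0.6189, 0.0442, 0.1966]
ee_rot: [0.001, 0.303, 0.953, 0.0]
contact_force: [-2.8, -1.5, 1.3]
grip_width: -0.0003
grasp_force: 1.6
```

Run:
```python
from h import *
s=bot.state();print(s["contact_force"],s["tcp_pos"],rel(armpt(38.3,.15,-.0205,.196),141.7))
```

```text
[-2.79127209 -1.54888121  1.33689948] [0.61889553 0.04415439 0.19657583] [-0.06  0.64  0.06  0.04  0.06  3.  ]
```

Now the last 6.5 mm, slowly, then back off, rise, and look.

{"fn": "apply_moves", "kwargs": {
  "moves": [
    [0,0.2,0,0,0,1,0],
    [0,0.35,0,0,0,1.7,0],
    [0,0.5,0,0,0,2.4,0],
    [0,0.6,0,0,0,3,0],
    [0,0.65,0,0,0,3,0],
    [0,0.65,0,0,0,3,0]
  ]
}}

```text
t: 7.8
tcp_pos: [0.622, 0.0483, 0.1954]
ee_rot: [0.0, 0.329, 0.944, 0.0]
contact_force: [-0.7, -1.8, 1.3]
grip_width: -0.0
grasp_force: 0.9
```

{"fn": "apply_moves", "kwargs": {
  "moves": [
    [0,-3,0,0,0,0,0],
    [0,-3,-5,0,0,0,0],
    [0,-3,-10,0,0,0,0],
    [0,-8,-14,0,0,0,0],
    [0,-12,-14,0,0,0,0],
    [0,-17,-14,0,0,0,0],
    [0,-22,-14,0,0,0,0],
    [0,-22,-14,0,0,0,0]
  ]
}}

```text
t: 8.6
tcp_pos: [0.4818, -0.1308, 0.3367]
ee_rot: [0.001, 0.333, 0.943, 0.001]
contact_force: [0.5, -1.1, 0.1]
grip_width: 0.0003
grasp_force: 0.0
```

Run:
```python
from h import *
c=cap("top","pics/top4.png");sc=cap("scene","pics/scene4.png")
def pol(n,p): v=p[:2]-PV;print(n,p.round(4),np.hypot(*v).round(4),np.degrees(np.arctan2(v[1],-v[0])).round(2))
i=c["color"][185:222,272:305].astype(int);m=(i[...,0]>1.5*i[...,1])&(i[...,0]>1.5*i[...,2])
y,x=np.nonzero(m);print(len(x),x.std(),y.std());pol("tip",onz(c,x.mean()+272,y.mean()+185,.245))
g=cv2.GaussianBlur(cv2.cvtColor(c["color"],cv2.COLOR_RGB2GRAY),(5,5),1)
h=cv2.HoughCircles(g,cv2.HOUGH_GRADIENT,1,200,param1=60,param2=15,minRadius=37,maxRadius=44)
pol("hough",onz(c,h[0,0,0],h[0,0,1],.215));print(bot.state()["tcp_pos"])
o=np.zeros((590,800,3),np.uint8)
a=np.clip(c["color"][170:300,220:360,::-1].astype(int)*2,0,255).astype(np.uint8)
a=cv2.resize(a,None,fx=2.8,fy=2.8,interpolation=cv2.INTER_CUBIC);o[:364,:392]=a
b=cv2.resize(sc["color"][170:320,260:440,::-1],None,fx=2.2,fy=2.2,interpolation=cv2.INTER_CUBIC);o[:330,400:796]=b
cv2.imwrite("pics/crop5.png",o)
```

```text
19 1.280581585325941 1.2343199367956394
tip [0.5863 0.1036 0.245 ] 0.2126 38.18
hough [0.5111 0.1634 0.215 ] 0.3088 38.26
[ 0.48492503 -0.12486567  0.33596743]
```

View pics/crop5.png

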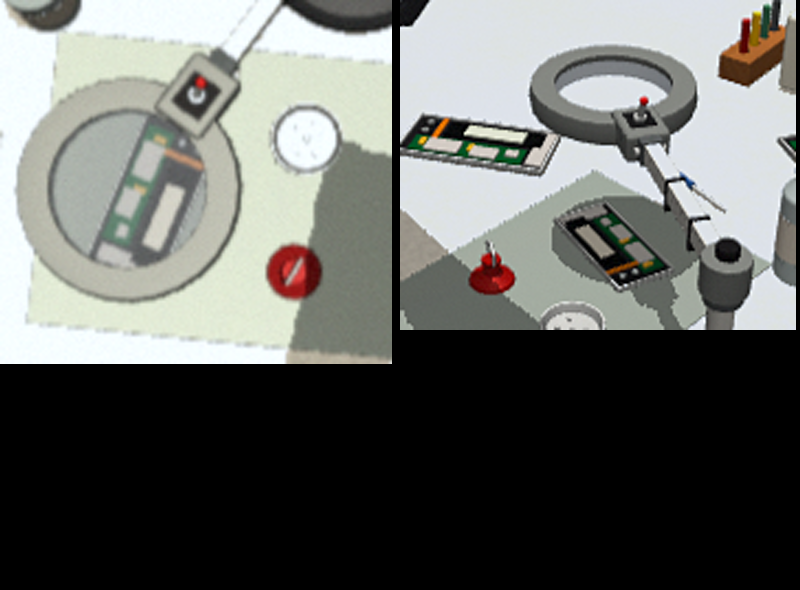

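The lens is at 38.2°. The whole phone is now visible in the scene view, so I re-check its centre from there and compute the toggle approach.

Run:
```python
from h import *
c=bot.capture("scene")
S=lambda x,y:(260+(x-400)/2.2,170+y/2.2)
P=[onz(c,*S(*p),.009) for p in[(552,217),(603,199),(673,270),(622,290)]]
p=np.mean(P,0);v=p[:2]-PV;print(p,[np.linalg.norm(P[i]-P[i-1]).round(3) for i in range(4)],np.hypot(*v),np.degrees(np.arctan2(v[1],-v[0])))
i=c["color"];x0,y0=int(S(640,0)[0])-6,int(S(0,100)[1])-7
j=i[y0:y0+14,x0:x0+16].astype(int);m=(j[...,0]>1.6*j[...,1])&(j[...,0]>1.6*j[...,2]);y,x=np.nonzero(m)
t=onz(c,x.mean()+x0,y.mean()+y0,.245);v=t[:2]-PV;print("tip",len(x),t,np.hypot(*v),np.degrees(np.arctan2(v[1],-v[0])))
a=38.2
print(rel(armpt(a,.17,0,.30),180-a),rel(armpt(a,.185,0,.238),180-a),rel(armpt(a,.213,0,.238),180-a))
```

```text
[0.51377143 0.16195215 0.009     ] [np.float64(0.153), np.float64(0.071), np.float64(0.153), np.float64(0.066)] 0.3057379041234327 38.36264172616279
tip 12 [0.58663205 0.10209279 0.245     ] 0.21146406013797395 37.897784179166436
[ 1.910e+00  2.406e+01  3.600e+00  1.000e-01  1.000e-02 -1.300e-01] [ 3.420e+00  2.404e+01  9.790e+00  1.000e-01  1.000e-02 -1.300e-01] [ 6.220e+00  2.404e+01  9.790e+00  1.000e-01  1.000e-02 -1.300e-01]
```

{"fn": "apply_moves", "kwargs": {
  "moves": [
    [1,5,0,0,0,0,0],
    [1.9,10,0,0,0,0,0],
    [1.9,15,0,0,0,0,0],
    [1.9,20,1,0,0,0,0],
    [1.9,24,2,0,0,0,0],
    [1.9,24.05,2,0,0,0,0],
    [1.9,24.05,5,0,0,0,0],
    [2.4,24.05,8,0,0,0,0],
    [2.9,24.05,9.8,0,0,0,0],
    [2.9,24.05,10.2,0,0,0,0],
    [2.9,24.05,10.2,0,0,0,0]
  ]
}}

```text
t: 9.85
tcp_pos: [0.6117, 0.0839, 0.2325]
ee_rot: [-0.001, 0.328, 0.945, -0.0]
contact_force: [-0.6, 0.0, 0.4]
grip_width: -0.0
grasp_force: 0.0
```

Run:
```python
from h import *
s=bot.state();print(s["contact_force"],s["tcp_pos"])
a=38.1
for r in (.19,.2,.213,.216):print(rel(armpt(a,r,0,.234),180-a))
c=cap("scene","pics/scene5.png")
cv2.imwrite("pics/crop6.png",cv2.resize(c["color"][170:290,310:450,::-1],None,fx=4,fy=4,interpolation=cv2.INTER_CUBIC))
```

```text
[-0.60815426  0.01661101  0.3887912 ] [0.61170016 0.08390742 0.23251026]
[ 0.95 -0.04 -0.15 -0.07 -0.06 -0.14]
[ 1.95 -0.05 -0.15 -0.07 -0.06 -0.14]
[ 3.25 -0.05 -0.15 -0.07 -0.06 -0.14]
[ 3.55 -0.05 -0.15 -0.07 -0.06 -0.14]
```

View pics/crop6.png

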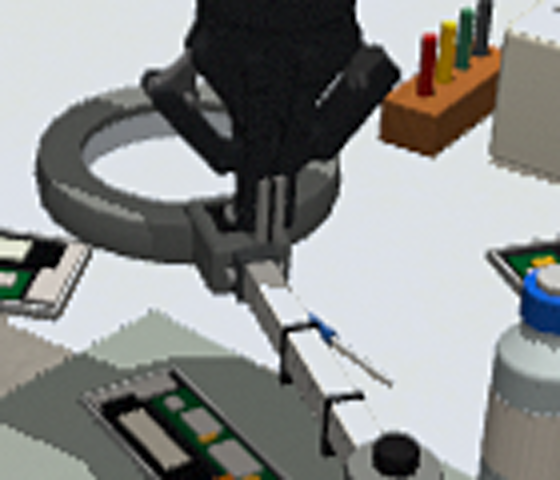

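The fingertip stands over the clamp on the post side of the toggle, on the arm's centre line. I push outward slowly.

{"fn": "apply_moves", "kwargs": {
  "moves": [
    [0.5,0,-0.1,0,0,0,0],
    [1.0,0,-0.1,0,0,0,0],
    [1.4,0,-0.1,0,0,0,0],
    [1.8,0,-0.1,0,0,0,0],
    [2.1,0,-0.1,0,0,0,0],
    [2.4,0,-0.1,0,0,0,0],
    [2.6,0,-0.1,0,0,0,0],
    [2.8,0,-0.1,0,0,0,0],
    [3.0,0,-0.1,0,0,0,0],
    [3.2,0,-0.1,0,0,0,0],
    [3.2,0,-0.1,0,0,0,0]
  ]
}}

```text
t: 11.0
tcp_pos: [0.5865, 0.1025, 0.2341]
ee_rot: [-0.0, 0.328, 0.945, -0.0]
contact_force: [1.0, -1.2, 1.0]
grip_width: 0.0001
grasp_force: 0.7
```

Run:
```python
from h import *
s=bot.state();print(s["contact_force"],np.hypot(*(s["tcp_pos"][:2]-PV)),rel(armpt(38.1,.215,0,.234),141.9))
```

```text
[ 0.97867178 -1.21628293  0.99450062] 0.21186766087372005 [ 0.31  0.05  0.01 -0.02 -0.01 -0.25]
```

{"fn": "apply_moves", "kwargs": {
  "moves": [
    [0.1,0,0,0,0,0,0],
    [0.2,0,0,0,0,0,0],
    [0.2,0,0,0,0,0,0]
  ]
}}

```text
t: 11.3
tcp_pos: [0.5852, 0.1035, 0.2342]
ee_rot: [0.0, 0.329, 0.944, -0.0]
contact_force: [1.9, -0.9, -0.5]
grip_width: -0.0001
grasp_force: 1.1
```

Run:
```python
from h import *
s=bot.state();print(s["contact_force"],np.hypot(*(s["tcp_pos"][:2]-PV)),rel(armpt(38.1,.215,0,.234),141.9))
```

```text
[ 1.90780456 -0.89130232 -0.51374468] 0.21348929739845443 [ 0.15  0.05  0.02 -0.01  0.01 -0.27]
```

{"fn": "apply_moves", "kwargs": {
  "moves": [
    [0.1,0,0,0,0,0,0],
    [0.2,0,0,0,0,0,0],
    [0.2,0,0,0,0,0,0]
  ]
}}

```text
t: 11.6
tcp_pos: [0.5845, 0.1037, 0.2345]
ee_rot: [0.001, 0.329, 0.944, -0.0]
contact_force: [6.3, -4.3, -1.9]
grip_width: -0.0
grasp_force: 3.2
```

Run:
```python
from h import *
s=bot.state();print(s["contact_force"],np.hypot(*(s["tcp_pos"][:2]-PV)))
```

```text
[ 6.3148874  -4.25042437 -1.86700931] 0.21412162376509047
```

The force has risen to 7.6 N, so the toggle is on its stop. I retreat and check.

{"fn": "apply_moves", "kwargs": {
  "moves": [
    [-1,0,0,0,0,0,0],
    [-3,0,0,0,0,0,0],
    [-3,0,-5,0,0,0,0],
    [-3,0,-10,0,0,0,0],
    [-3,-5,-10,0,0,0,0],
    [-3,-10,-10,0,0,0,0],
    [-3,-15,-10,0,0,0,0],
    [-3,-20,-10,0,0,0,0],
    [-3,-24,-10,0,0,0,0],
    [-3,-24,-10,0,0,0,0]
  ]
}}

```text
t: 12.6
tcp_pos: [0.4551, -0.1075, 0.3353]
ee_rot: [0.0, 0.333, 0.943, 0.001]
contact_force: [0.1, -0.4, 0.3]
grip_width: -0.0003
grasp_force: 0.0
```

Run:
```python
from h import *
c=cap("top","pics/top6.png");sc=cap("scene","pics/scene6.png")
def pol(n,p): v=p[:2]-PV;print(n,p.round(4),np.hypot(*v).round(4),np.degrees(np.arctan2(v[1],-v[0])).round(2))
def red(c,x0,x1,y0,y1):
    i=c["color"][y0:y1,x0:x1].astype(int);m=(i[...,0]>1.5*i[...,1])&(i[...,0]>1.5*i[...,2]);y,x=np.nonzero(m);print(len(x),x.std(),y.std());return x.mean()+x0,y.mean()+y0
a,b=red(c,272,305,185,225),red(sc,350,385,200,230)
pol("tip",tri([ray(c,*a),ray(sc,*b)]))
g=cv2.GaussianBlur(cv2.cvtColor(c["color"],cv2.COLOR_RGB2GRAY),(5,5),1)
h=cv2.HoughCircles(g,cv2.HOUGH_GRADIENT,1,200,param1=60,param2=15,minRadius=37,maxRadius=44)
pol("hough",onz(c,h[0,0,0],h[0,0,1],.215))
o=np.zeros((590,800,3),np.uint8)
a=np.clip(c["color"][170:300,220:360,::-1].astype(int)*2,0,255).astype(np.uint8)
o[:364,:392]=cv2.resize(a,None,fx=2.8,fy=2.8,interpolation=cv2.INTER_CUBIC)
o[:330,400:796]=cv2.resize(sc["color"][170:320,260:440,::-1],None,fx=2.2,fy=2.2,interpolation=cv2.INTER_CUBIC)
cv2.imwrite("pics/crop7.png",o)
```

```text
18 1.0657403385139377 1.3437096247164249
11 0.7925270806437588 1.0679400113155209
tip [0.5728 0.1135 0.2444] 0.2294 38.03
hough [0.511  0.1591 0.215 ] 0.3062 37.63
```

View pics/crop7.png

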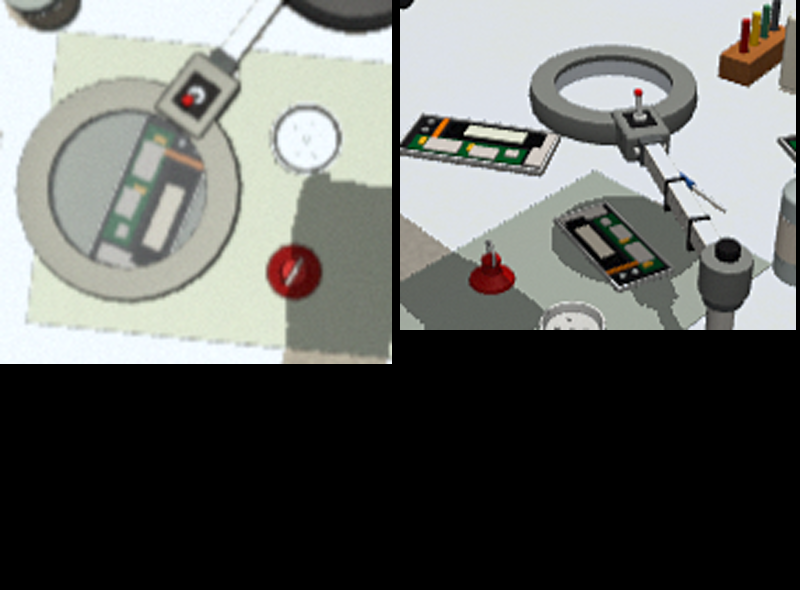

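The toggle now leans to the lens: its tip moved from radius 212 to 229 mm, as expected for fully on. The ring sits where it did, at crop pixels 17–241, and the phone has not moved.

```bash
python3 -c "
from plant import bot
print(bot.job_done())"
```

```text
the job is handed in; nothing more can be done
None
```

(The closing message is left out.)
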